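# Hold a setting square in the corner of a label jig

## Robot

A 6-joint arm with a two-finger parallel gripper is mounted at the origin on the work surface. World frame = base frame: x ahead of the robot, y to its left, z up, the work surface at z = 0. Lengths are in mm, angles in rad, forces in N, time in s.
With the tool pointing down it reaches from about 350 to 875 mm from the base axis. Payload 4.2 kg.
Tool frame: the origin (TCP) lies between the finger pads; the fingertips stand 8 mm ahead of it and the grasp point (between the pads) lies 11 mm behind it; z points along the fingers, y is the line along which they close (so a half turn about z gives the same grasp; the last joint's range is limited). The gripper opens to 85 mm and grips with 20 to 120 N. Pads are 22 mm wide; open, the fingers measure 114 mm over their backs; the gripper's body (76 mm by 85 mm) begins 54 mm behind the grasp point. The pads swing forward as they close: fully open they stand 13 mm farther back than shut.
Start: joints at [-1.009, 0.385, 0.008, 0, -1.194, -0.259], TCP at [186.387, -596.539, 212.512] pointing down, gripper open.
Joint ranges: [-3.14, 3.14], [-1.21, 2.06], [-1.07, 1.41], [-3.16, 2.05], [-2.99, -0.16], [-3.1, 3.1]. Speed limits (rad/s): [2.79, 2.79, 3.14, 3.14, 3.14, 3.14].

## Interface

Orientations are given as a unit quaternion [x, y, z, w].
In Python, from bench import read_state, get_image, camera_params, job_done gives the robot as it stands.
- The arm moves only by the tool drive_tool, never from a script. Its argument "moves" is a list that holds one entry, the list of rows, each a list of 7 numbers: the shift along the tool's x, y, z in m, then the turn, a rotation vector about the tool's x, y, z in rad, then the closure in counts, from 0 (fully open) to 255 (shut). A call has 1 to 8 rows; each row shifts and turns the commanded pose from where the row before left it, along the tool's axes as they then stand; what a row does not reach is not made up. A row lasts 1/12 s, in which the tool goes at most 41.7 mm and 7.16 degrees, less where a joint would pass 70% of its speed; a pose out of reach is approached as far as the arm can. A call is refused whole if a number of a shift passes 0.0417 or a number of a turn 0.125, either way. A call with a gripper value outside its range is refused whole. The fingers move at their own pace and stop on an object; the grip force is fixed at half the most. Time passes only in rows, so rows that do not move let the fingers close. It gives the time, the measured TCP pose, the force and the opening at its end, in the units of the state.
- read_state(): the state, without advancing time (a new reading comes with each control period).
- get_image(name): name is "side" or "top"; returns the picture (420x560x3 uint8, blue, green, red); there is no depth.
- camera_params(name): a dict with "mtx" (3x3 intrinsics, pixels), "dist" ([k1, k2, p1, p2, k3] as OpenCV has them; the pictures are not rectified), "extrinsics" (4x4, takes a point from camera to world coordinates). Camera axes: x right, y up, looking along -z (the intrinsics and any distortion apply to the point x, -y, -z); pixel columns grow to the right and rows downward; lengths in mm; the calibration is good to about 2 mm. A picture is of the moment at which its call begins. camera_params takes no time and is no camera call.
- job_done(): hands the job in, once; it reports no verdict.
The state is a dict: "clock": time; "joints": joint angles; "joint_vel": joint speeds; "joint_efforts": joint torques, N m; "position": TCP position; "ee_rot": TCP orientation; "contact_force": force on the tool from outside, world axes, zero at the start; "wrist_torque": the same for the moment, N m; "gripper_width": finger opening in mm.
Only numpy, scipy, OpenCV 4.12 (cv2) and the standard library are available. Lean on these libraries where they do the work, as an engineer would, in place of code of your own. Each camera call takes 0.05 s, during which the arm holds its last target. There are 200 camera calls.

## Task

Lift the lid off the wooden case by its knob and set it down flat, right way up, on the bench. Take the setting square out of the case, lay it flat on the jig's plate and press its outer corner into the corner of the two low fences until both of its outer faces touch them along their length, then finish while still gripping it and pressing it square against both fences, so that the fence screws can be tightened. Leave everything else on the bench where it stands.

Things in the scene. Friction and masses are not known exactly. Their poses are not given: they have to be found in the camera images.
- lid: loose wooden lid, a shallow box open below, 190 (x) x 150 (y) mm, top face 34 mm above its origin (centre of its underside, z up; 0 above the bench when laid flat on it). On the case its origin is 11 mm over the bench, a 4 mm lip reaching inside the tray. 0.2 to 0.4 kg. A round knob, 28 mm across, stands on its middle, 44 to 66 mm above the origin, on a thinner 10 mm tall neck
- lid_knob (a point): middle of the lid's knob, 55 mm above the lid's origin, on its axis
- case: fixed low wooden tray under the lid, 190 (x) x 150 (y) x 15 mm, walls 6 mm, inner floor 5 mm above its origin (centre of its underside, on the bench). Case and jig stand left and right of the bench's middle and may swap sides; the bench between them is clear for at least 240 mm in y, for x from 0.45 to 0.69
- square: L-shaped aluminium setting square lying flat in the case under the lid, 26 mm thick, legs 18 mm wide, 0.2 to 0.35 kg. Origin: outer corner of the L, on the underside. Long leg 130 mm along +x, short leg 80 mm along +y (from the outer corner), z up. Outer faces: planes y = 0 (long) and x = 0 (short). Within 45 degrees of the heading it needs on the jig
- square_grip (a point): point on the square's top face, midway across the long leg, 45 mm from the outer corner: close to its centre of mass, a place to grip across the leg (18 mm)
- jig: fixed steel plate, 200 (x) x 150 (y) x 12 mm, origin at the centre of its underside on the bench; on it two low aluminium fences, rising 9 mm above the plate, form an inner right-angled corner. The square stands 17 mm higher than the fences, so fingers that grip only its upper part (tips 11 mm or more above the plate) pass over them
- corner (a point): inner corner of the two fences, at the plate's top face (12 mm over the bench); axes as the jig's. The long fence runs along +x from it, the short fence along +y; the square belongs in the quarter +x, +y, its outer corner (its origin) at this point, its axes along the jig's
- fence_long: long fence of the jig, a fixed rigid bar 164 x 14 x 9 mm; origin at the corner; its inner face is the plane y = 0 and looks to +y, reaching 150 mm along +x
- fence_short: short fence of the jig, a fixed rigid bar 14 x 100 x 9 mm; origin at the corner; its inner face is the plane x = 0 and looks to +x, reaching 100 mm along +y
- beaker: open glass beaker, 68 mm across, 85 mm tall, upright, past the middle of the bench; origin at the centre of its underside; not to be disturbed
- jar_a: amber sample jar, 52 mm across, 70 mm tall, upright; origin at the centre of its underside; not to be disturbed
- jar_b: white sample jar, 52 mm across, 70 mm tall, upright; origin at the centre of its underside; not to be disturbed
- dish: white ceramic dish, 84 mm across, 25 mm tall; origin at the centre of its underside; not to be disturbed
- weight: brass knobbed weight, 38 mm across, 54 mm tall, upright; origin at the centre of its underside; not to be disturbed
- calculator: grey pocket calculator lying flat, 110 x 65 x 14 mm, between the robot and the middle of the bench; origin at the centre of its underside; not to be disturbed
There are look-alikes about, which are no part of the job. Several things have the shape of the lid; the one meant has the colours described above.

How it is judged:
By the outcome, as a careful person would: the job done as asked, in the order asked, and still so for the second after the job is handed in, while the arm keeps its last pose, push and grip.
It also fails if it takes over 67 s, if anything falls off the work surface, if the arm or the gripper's body presses on something with over 40 N, if the wrist force passes 120 N, or if a joint passes its speed limit or range.

## Working session

There is one attempt and no reset: what is moved stays moved. The work goes in short steps, Python scripts to look and compute and a tool call to move; the robot and the scene stay as the last step left them, time stands still between calls to the robot, and variables do not carry over. Pictures are saved under pics/ and viewed, on a budget of 10 in all, crops included, one or two more only if the job needs it, and the job is handed in when it is done.

Besides the shell and the picture viewer there is one more tool, called after "Emit:" in YAML: its name, and indented under it one key for each argument. drive_tool: Moves the arm, as the interface text tells. Its arguments: {"type":"object","properties":{"moves":{"type":"array"}},"required":["moves"]}

```bash
mkdir -p pics; ls; python3 - <<'E'
from bench import *
import cv2, numpy as np
for n in ("top","side"):
    im=get_image(n); cv2.imwrite(f"pics/{n}0.png",im)
    p=camera_params(n); print(n,np.round(p["mtx"],1).tolist(),np.round(p["dist"],4),np.round(p["extrinsics"],3).tolist())
print(read_state())
E
```

```text
pics
top [[403.7, 0.0, 279.1], [0.0, 403.7, 206.4], [0.0, 0.0, 1.0]] [-0.0459  0.      0.      0.      0.    ] [[-0.012, 0.999, -0.044, 479.527], [-1.0, -0.012, -0.004, -2.605], [-0.004, 0.044, 0.999, 1057.498], [0.0, 0.0, 0.0, 1.0]]
side [[399.6, 0.0, 282.1], [0.0, 399.6, 204.0], [0.0, 0.0, 1.0]] [0.0091 0.     0.     0.     0.    ] [[0.978, 0.088, -0.189, 371.676], [-0.208, 0.485, -0.849, -830.268], [0.017, 0.87, 0.493, 546.992], [0.0, 0.0, 0.0, 1.0]]
{'clock': 0.1, 'joints': array([-1.00940917e+00,  3.85520096e-01,  6.77362894e-03, -4.19794845e-04,
       -1.19401921e+00, -2.58606460e-01]), 'joint_vel': array([ 0.00055338, -0.00241923,  0.00181743,  0.00149472,  0.00113402,
       -0.00104486]), 'joint_efforts': array([-5.19523837e-04, -3.93319130e+01,  1.88928866e+01,  4.19790834e+00,
       -2.60782137e-03,  3.69374035e-06]), 'position': array([ 186.20894795, -596.03462012,  211.51322393]), 'ee_rot': array([-1.50736116e-01,  9.88573526e-01,  9.80834183e-04, -2.13568843e-04]), 'contact_force': array([-0.60206057, -0.74242048,  0.19819875]), 'wrist_torque': array([ 0.02653005,  0.01363595, -0.02260538]), 'gripper_width': 85.74421438493088}
```

View pics/top0.png

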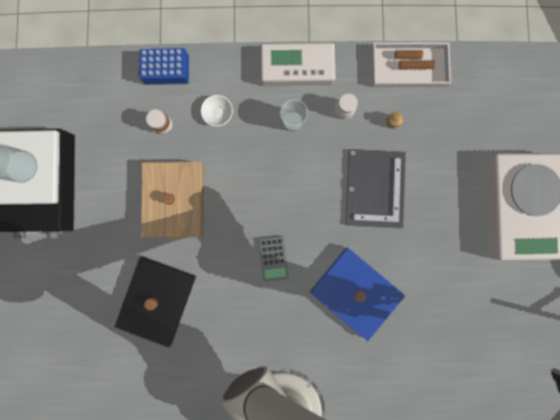

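View pics/side0.png

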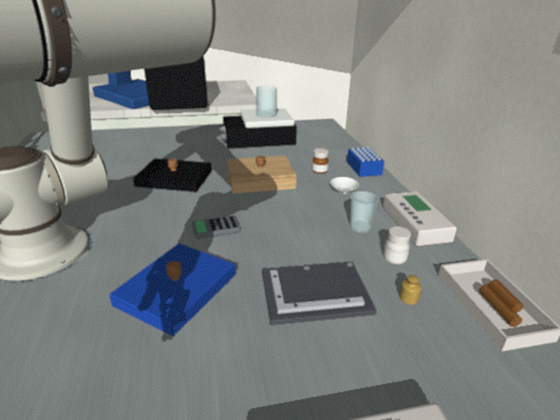

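The top view shows three things shaped like the lid: wooden at (172,200), black at (155,300) and blue at (358,294). The wooden one matches the description. The jig is at (376,188), with its fence corner near (397,220), and the calculator is at (273,258). I'll measure these and confirm the lid in a crop.

```bash
cat > h.py <<'E'
from bench import *
import cv2, numpy as np
from scipy.spatial.transform import Rotation as R
def ray(n,px):
    p=camera_params(n); px=np.asarray(px,float).reshape(-1,1,2)
    u=cv2.undistortPoints(px,p["mtx"],np.array(p["dist"]))[:,0]
    E=np.array(p["extrinsics"]); d=np.c_[u[:,0],-u[:,1],-np.ones(len(u))]@E[:3,:3].T
    return E[:3,3],d
def onz(n,px,z):
    o,d=ray(n,px); return (o+d*((z-o[2])/d[:,2])[:,None])[:,:2]
def tri(pt,ps):
    A=[];b=[]
    for n,p in (("top",pt),("side",ps)):
        o,d=ray(n,p); d=d[0]/np.linalg.norm(d[0]); M=np.eye(3)-np.outer(d,d); A.append(M); b.append(M@o)
    return np.linalg.lstsq(np.vstack(A),np.hstack(b),rcond=None)[0]
def blobs(mask,off=(0,0),amin=10):
    cs,_=cv2.findContours(mask.astype(np.uint8),cv2.RETR_EXTERNAL,cv2.CHAIN_APPROX_NONE)
    return [c[:,0]+np.array(off) for c in sorted(cs,key=cv2.contourArea,reverse=True) if cv2.contourArea(c)>=amin]
def rect(n,c,z):
    (cx,cy),s,a=cv2.minAreaRect(onz(n,c,z).astype(np.float32)); return np.round([cx,cy,*s,a],1)
E
python3 - <<'E'
from h import *
t=cv2.imread("pics/top0.png"); s=cv2.imread("pics/side0.png")
def hsvroi(im,x0,y0,x1,y1): return cv2.cvtColor(im[y0:y1,x0:x1],cv2.COLOR_BGR2HSV).astype(int)
# wood lid in top
h=hsvroi(t,120,140,225,255); m=(h[...,1]>60)
for c in blobs(m,(120,140),100)[:2]: print("lid z45",rect("top",c,45),cv2.boundingRect(c))
# fences
h=hsvroi(t,335,140,415,235); m=(h[...,2]>140)&(h[...,1]<60)
c=blobs(m,(335,140),60)
for k in c[:3]: print("fence",rect("top",k,21),cv2.boundingRect(k))
h2=hsvroi(t,335,140,415,235); m=(h2[...,2]<75)|m
for k in blobs(m,(335,140),500)[:1]: print("plate",rect("top",k,12))
# others
for nm,p,z in (("calc",(274,258),14),("beaker",(293,115),40),("dish",(217,110),25)): print(nm,onz("top",p,z).round())
a=cv2.resize(t[130:265,110:250],None,fx=3.2,fy=3.2,interpolation=cv2.INTER_CUBIC)
b=cv2.resize(t[135:240,335:420],None,fx=4,fy=4,interpolation=cv2.INTER_CUBIC)
H=435; can=np.zeros((H,800,3),np.uint8); can[:a.shape[0],:a.shape[1]]=a[:H]; can[:b.shape[0],450:450+b.shape[1]]=b
cv2.imwrite("pics/crop1.png",can)
E
```

```text
lid z45 [543.1 271.4 157.3 194.7  89.1] (141, 162, 63, 78)
fence [ 604.7 -332.8  208.5  101.    24. ] (373, 140, 42, 77)
fence [ 568.5 -252.7  114.5  164.5   86.6] (354, 158, 47, 64)
fence [ 606.3 -150.7   13.   121.9   88.9] (335, 151, 6, 48)
plate [ 605.8 -335.7  210.3  101.8   24. ]
calc [[393.  16.]]
beaker [[758. -37.]]
dish [[778. 159.]]
```

View pics/crop1.png

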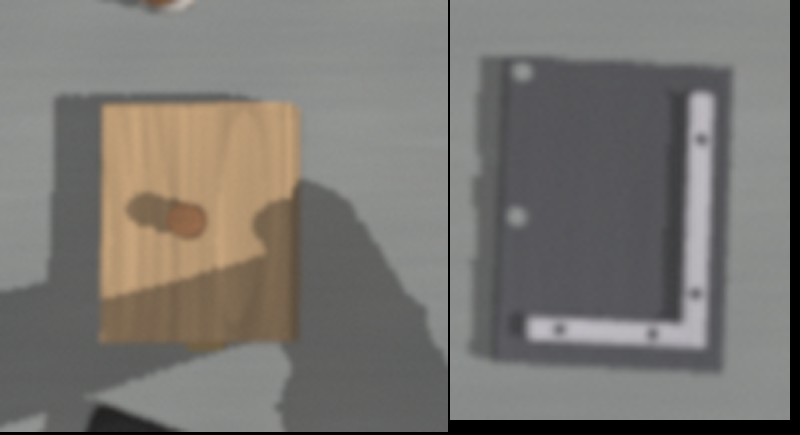

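The crop confirms the plain wooden lid, with its knob at top-image pixel (168,199). The jig's inner fence corner is near (393,215), turned by a couple of degrees.

```bash
cat >> h.py <<'E'
def cross(line,th):
    "subpixel crossings of th along 1d"
    l=np.asarray(line,float)-th; i=np.where(l[:-1]*l[1:]<0)[0]; return i+l[i]/(l[i]-l[i+1]), np.sign(l[i+1])
def fence(g):
    L=[];S=[];LO=[];SO=[]
    for r in range(165,208):
        x,s=cross(g[r,380:412],125)
        if len(x)>=2: L.append((380+x[s>0][0],r)); LO.append((380+x[s<0][-1],r))
    for c in range(360,388):
        y,s=cross(g[205:228,c],125)
        if len(y)>=2: S.append((c,205+y[s>0][0])); SO.append((c,205+y[s<0][-1]))
    return L,S,LO,SO
def fit(P):
    vx,vy,x,y=cv2.fitLine(P.astype(np.float32),cv2.DIST_HUBER,0,.01,.01).ravel(); return np.array([x,y]),np.array([vx,vy])
E
python3 - <<'E'
from h import *
t=cv2.imread("pics/top0.png"); g=cv2.cvtColor(t,cv2.COLOR_BGR2GRAY); s=cv2.imread("pics/side0.png")
F=[fit(onz("top",p,21)) for p in fence(g)]
for p,d in F: print(p.round(1),np.degrees(np.arctan2(d[1],d[0])).round(2))
for i,j in ((0,1),(2,3)):
    k=np.linalg.solve(np.c_[F[i][1],-F[j][1]],F[j][0]-F[i][0]); print("corner",(F[i][0]+k[0]*F[i][1]).round(1))
print("knob top77",onz("top",(168.4,198.7),77).round(1))
# side knob
a=cv2.cvtColor(s[150:172,250:275],cv2.COLOR_BGR2HSV).astype(int); m=(a[...,0]<13)&(a[...,1]>110)
for c in blobs(m,(250,150),10)[:2]: print("side",cv2.boundingRect(c)); pc=c.mean(0)
a=cv2.cvtColor(t[190:210,155:180],cv2.COLOR_BGR2HSV).astype(int); m=(a[...,0]<12)&(a[...,1]>100)
for c in blobs(m,(155,190),10)[:2]: print("top",cv2.boundingRect(c),c.mean(0)); pt=c.mean(0); print(tri(pt,pc))
st=read_state(); M=R.from_quat(st["ee_rot"]).as_matrix(); print(M.round(3).tolist())
E
```

```text
Traceback (most recent call last):
  File "h.py", line 28, in fence
    if len(x)>=2: L.append((380+x[s>0][0],r)); LO.append((380+x[s<0][-1],r))
                                                              ~~~~~~^^^^
IndexError: index -1 is out of bounds for axis 0 with size 0
```

```bash
sed -i 's/,125)/,140)/; s/if len(x)>=2/if (s>0).any() and (s<0).any()/; s/if len(y)>=2/if (s>0).any() and (s<0).any()/; s/380:412/380:404/' h.py
python3 - <<'E'
from h import *
t=cv2.imread("pics/top0.png"); g=cv2.cvtColor(t,cv2.COLOR_BGR2GRAY); s=cv2.imread("pics/side0.png")
print(g[185,380:410],g[205:228,375])
F=[fit(onz("top",p,21)) for p in fence(g)]
for p,d in F: print(p.round(1),np.degrees(np.arctan2(d[1],d[0])).round(2))
for i,j in ((0,1),(2,3)):
    k=np.linalg.solve(np.c_[F[i][1],-F[j][1]],F[j][0]-F[i][0]); print("corner",(F[i][0]+k[0]*F[i][1]).round(1))
print("knob top77",onz("top",(168.4,198.7),77).round(1))
a=cv2.cvtColor(s[150:172,250:275],cv2.COLOR_BGR2HSV).astype(int); m=(a[...,0]<13)&(a[...,1]>110)
pc=None
for c in blobs(m,(250,150),10)[:2]: print("side",cv2.boundingRect(c),c.mean(0)); pc=c.mean(0) if pc is None else pc
a=cv2.cvtColor(t[190:210,155:180],cv2.COLOR_BGR2HSV).astype(int); m=(a[...,0]<12)&(a[...,1]>100)
for c in blobs(m,(155,190),10)[:2]: print("top",cv2.boundingRect(c),c.mean(0)); print(tri(c.mean(0),pc))
E
```

```text
[ 85  84  85  85  85  85  86  86  82  73  66  65  69  96 139 170 184 185
 184 165 123  90  85  92 112 135 143 144 143 145] [ 87  87  88  87  88  88  87  88  91 113 150 178 186 185 177 154 115  90
  88  88  91 100 119]
[ 577.3 -296.4] -3.35
[ 500.9 -247.7] 86.04
[ 577.2 -310.7] -3.31
[ 486.9 -241.2] 86.87
corner [ 497.8 -291.8]
corner [ 483.4 -305.3]
knob top77 [[545.2 271.2]]
```

Jig yaw is about -3.3°, the fence corner is at (497.8, -291.8), and the knob is at (545, 271).

Emit:
drive_tool:
  moves:
    - [[0,0,0,0,0,0.101,0],[0,0,0,0,0,0.101,0],[0,0,0,0,0,0.101,0],[-0.0156,0.0377,0,0,0,0,0],[-0.0156,0.0377,0,0,0,0,0],[-0.0156,0.0377,0,0,0,0,0],[-0.0156,0.0377,0,0,0,0,0],[-0.0156,0.0377,0,0,0,0,0]]

```text
clock: 0.77
position: [264.4, -406.2, 212.0]
ee_rot: [0.001, 1.0, 0.0, -0.0]
contact_force: [0.8, 0.2, 0.3]
gripper_width: 85.5
```

Emit:
drive_tool:
  moves:
    - [[-0.0156,0.0377,0,0,0,0,0],[-0.0156,0.0377,0,0,0,0,0],[-0.0156,0.0377,0,0,0,0,0],[-0.0156,0.0377,0,0,0,0,0],[-0.0156,0.0377,0,0,0,0,0],[-0.0156,0.0377,0,0,0,0,0],[-0.0156,0.0377,0,0,0,0,0],[-0.0156,0.0377,0,0,0,0,0]]

```text
clock: 1.43
position: [389.2, -104.5, 212.6]
ee_rot: [-0.0, 1.0, 0.0, 0.0]
contact_force: [1.2, -0.6, -0.3]
gripper_width: 85.1
```

Emit:
drive_tool:
  moves:
    - [[-0.0156,0.0375,0,0,0,0,0],[-0.0156,0.0375,0,0,0,0,0],[-0.0156,0.0375,0,0,0,0,0],[-0.0156,0.0375,0,0,0,0,0],[-0.0156,0.0375,0,0,0,0,0],[-0.0156,0.0375,0,0,0,0,0],[-0.0156,0.0375,0,0,0,0,0],[-0.0156,0.0375,0,0,0,0,0]]

```text
clock: 2.1
position: [514.2, 195.4, 212.1]
ee_rot: [-0.0, 1.0, -0.0, -0.0]
contact_force: [0.3, -0.5, 1.1]
gripper_width: 85.3
```

Emit:
drive_tool:
  moves:
    - [[-0.0156,0.0375,0,0,0,0,0],[-0.0156,0.0375,0,0,0,0,0],[0,0,0.03,0,0,0,0],[0,0,0.03,0,0,0,0],[0,0,0.03,0,0,0,0],[0,0,0,0,0,0,0]]

```text
clock: 2.6
position: [541.1, 266.1, 115.2]
ee_rot: [0.001, 1.0, -0.004, -0.006]
contact_force: [-0.7, -0.6, -0.3]
gripper_width: 85.5
```

```bash
python3 - <<'E'
from h import *
s=get_image("side"); t=get_image("top"); cv2.imwrite("pics/s1.png",s); cv2.imwrite("pics/t1.png",t); print(read_state()["position"])
a=cv2.resize(s[70:220,170:350],None,fx=3,fy=3); b=cv2.resize(t[140:260,120:210],None,fx=2.7,fy=2.7)
can=np.zeros((450,800,3),np.uint8); can[:,:540]=a; can[:b.shape[0],545:545+b.shape[1]]=b; cv2.imwrite("pics/v1.png",can)
E
```

```text
[545.17304749 268.04429399 121.90195706]
```

View pics/v1.png

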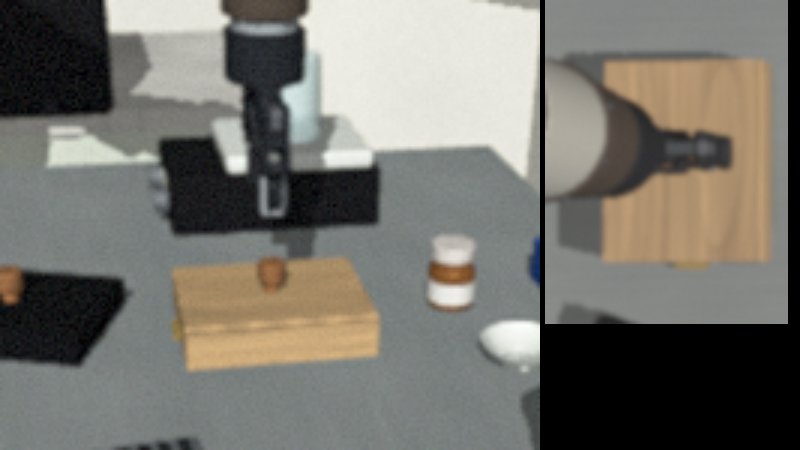

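The side view shows the gripper directly over the wooden lid's knob (271,272 in the crop). Next I descend and grip.

Emit:
drive_tool:
  moves:
    - [[0,0.003,0.02,0,0,0,0],[0,0,0.02,0,0,0,0],[0,0,0.015,0,0,0,0],[0,0,0.006,0,0,0,0],[0,0,0,0,0,0,255],[0,0,0,0,0,0,255],[0,0,0,0,0,0,255],[0,0,0,0,0,0,255]]

```text
clock: 3.37
position: [546.3, 272.1, 63.3]
ee_rot: [0.0, 1.0, 0.001, 0.001]
contact_force: [-0.5, 0.2, -0.6]
gripper_width: 38.8
```

Emit:
drive_tool:
  moves:
    - [[0,0,0,0,0,0,255],[0,0,0,0,0,0,255],[0,0,0,0,0,0,255],[0,0,0,0,0,0,255],[0,0,0,0,0,0,255],[0,0,0,0,0,0,255]]

```text
clock: 3.87
position: [545.3, 271.5, 61.4]
ee_rot: [0.0, 1.0, -0.0, -0.0]
contact_force: [-0.1, -0.3, -0.1]
gripper_width: -0.1
```

The fingers shut on nothing, so I need to look before moving.

```bash
python3 - <<'E'
from h import *
s=get_image("side"); t=get_image("top"); cv2.imwrite("pics/s2.png",s); cv2.imwrite("pics/t2.png",t); print(read_state()["position"])
a=cv2.resize(s[100:220,200:320],None,fx=3.75,fy=3.75); b=cv2.resize(t[150:250,110:200],None,fx=3.8,fy=3.8)
can=np.zeros((450,800,3),np.uint8); can[:,:450]=a; can[:b.shape[0],455:455+b.shape[1]]=b; cv2.imwrite("pics/v2.png",can)
E
```

```text
[545.35271749 271.49133726  61.47520886]
```

View pics/v2.png

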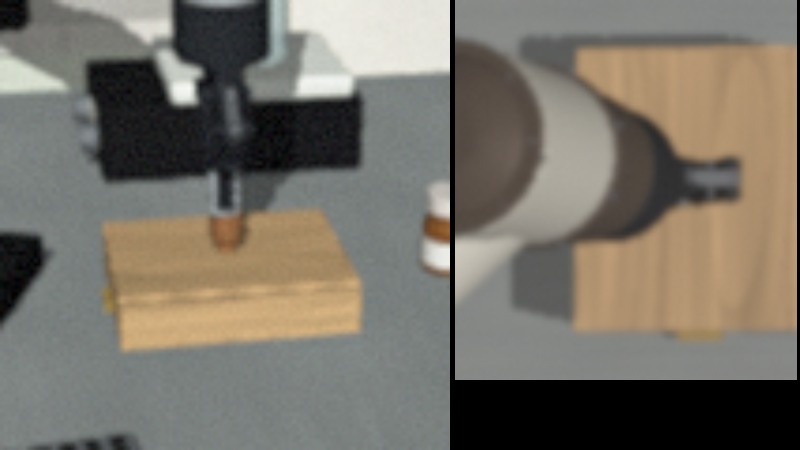

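```bash
python3 - <<'E'
from h import *
def proj(n,P):
    p=camera_params(n);E=np.array(p["extrinsics"]);c=(np.array(P,float)-E[:3,3])@E[:3,:3]
    return cv2.projectPoints((c*[1,-1,-1])[None],np.zeros(3),np.zeros(3),p["mtx"],np.array(p["dist"]))[0].ravel().round(1)
for P in ((545,271,77),(545,271,66),(545,271,55),(545,271,45),(545,271,53),(545,271,61),(640,196,45),(450,196,45),(450,196,0),(640,346,45)): print(P,proj("side",P),proj("top",P))
s=cv2.imread("pics/side0.png"); a=cv2.cvtColor(s[150:175,248:275],cv2.COLOR_BGR2HSV).astype(int); 
for n in("side0","s2"):
    s=cv2.imread(f"pics/{n}.png"); print(n); 
    for y in range(150,172,2): print(y,*["%d/%d"%(s[y,x,0],s[y,x,2]) for x in range(252,270,2)])
print(tri((168.4,198.7),(260.5,161)))
E
```

```text
(545, 271, 77) [259.6 157.1] [168.5 198.8]
(545, 271, 66) [259.6 160.5] [169.7 199. ]
(545, 271, 55) [259.6 163.8] [170.9 199.3]
(545, 271, 45) [259.7 166.8] [172.  199.6]
(545, 271, 53) [259.6 164.4] [171.1 199.4]
(545, 271, 61) [259.6 162. ] [170.2 199.2]
(640, 196, 45) [295.9 175. ] [201.5 161.7]
(450, 196, 45) [230.8 179.9] [201.7 237. ]
(450, 196, 0) [231.5 193.9] [205.1 236.5]
(640, 346, 45) [284.9 155.4] [142.8 162.6]
side0
150 130/127 130/126 129/126 136/127 127/124 128/123 131/125 129/125 125/121
152 134/130 130/124 129/128 134/129 126/122 131/128 127/123 128/123 132/126
154 131/127 129/126 131/125 129/128 131/128 129/125 131/127 134/131 132/127
156 129/127 132/130 105/120 74/130 67/126 70/123 96/121 124/141 121/145
158 106/162 109/166 66/128 68/150 65/144 62/138 63/124 96/160 101/168
160 105/172 105/172 61/126 67/151 67/155 66/146 54/109 93/155 105/173
162 106/170 98/164 68/127 60/141 76/159 73/149 53/101 90/148 100/165
164 100/164 98/162 87/142 61/123 65/143 55/123 63/111 99/161 97/160
166 99/165 100/163 98/162 71/141 72/159 70/136 94/159 96/163 99/166
168 99/162 103/166 1
[... 232 characters left out ...]
32 123/117 96/92 80/78 73/69
154 130/126 129/125 141/133 72/68 39/35 106/98 88/84 79/74 80/77
156 129/129 126/127 140/137 141/131 118/114 120/124 80/100 79/101 86/121
158 108/164 104/163 65/115 79/138 88/153 69/137 51/109 91/150 106/174
160 106/174 104/169 63/124 65/146 73/157 65/144 53/105 92/152 103/169
162 100/166 96/162 63/125 65/145 69/153 61/140 50/101 85/144 102/169
164 100/161 99/163 80/138 57/124 64/139 55/121 54/103 96/159 102/162
166 101/164 99/164 91/157 70/140 70/157 71/135 94/158 105/169 99/163
168 99/162 101/164 102/166 102/167 94/162 95/163 99/163 103/169 102/170
170 102/171 103/172 103/171 102/169 99/166 103/169 101/166 100/168 99/164
[547.25137756 275.11512346  62.2576325 ]
```

Both side views put the fingertips about 20 mm higher than I expected: row 156, which is the height of the knob's top (row 157). The fingers therefore closed above the knob. I'll open, go lower while watching the force, and close again.

Emit:
drive_tool:
  moves:
    - [[0,0,0,0,0,0,0],[0,0,0,0,0,0,0],[0,0,0,0,0,0,0],[0,0,0,0,0,0,0],[0,0,0,0,0,0,0],[0,0,0,0,0,0,0],[0,0,0.006,0,0,0,0],[0,0,0.006,0,0,0,0]]

```text
clock: 4.63
position: [545.5, 271.7, 49.4]
ee_rot: [0.0, 1.0, 0.0, 0.0]
contact_force: [-0.4, -0.8, -0.5]
gripper_width: 85.3
```

Emit:
drive_tool:
  moves:
    - [[0,0,0,0,0,0,255],[0,0,0,0,0,0,255],[0,0,0,0,0,0,255],[0,0,0,0,0,0,255],[0,0,0,0,0,0,255],[0,0,0,0,0,0,255],[0,0,0,0,0,0,255],[0,0,0,0,0,0,255]]

```text
clock: 5.3
position: [546.3, 273.5, 50.6]
ee_rot: [-0.0, 1.0, 0.002, 0.002]
contact_force: [-1.9, 5.6, 2.8]
gripper_width: 24.6
```

The fingers now hold the knob at 24.6 mm, high up on it. The z reading really is offset by about 20 mm. I'll regrip slightly lower and 2 mm further in +y.

Emit:
drive_tool:
  moves:
    - [[0,0,0,0,0,0,0],[0,0,0,0,0,0,0],[0,0,0,0,0,0,0],[0,0,0,0,0,0,0],[0,0.002,0,0,0,0,0],[0,0,0.004,0,0,0,0],[0,0,0.004,0,0,0,0],[0,0,0,0,0,0,0]]

```text
clock: 5.97
position: [544.6, 272.9, 40.2]
ee_rot: [0.0, 1.0, -0.001, -0.001]
contact_force: [0.0, -0.2, 0.3]
gripper_width: 85.2
```

Emit:
drive_tool:
  moves:
    - [[0,0,0,0,0,0,255],[0,0,0,0,0,0,255],[0,0,0,0,0,0,255],[0,0,0,0,0,0,255],[0,0,0,0,0,0,255],[0,0,0,0,0,0,255],[0,0,0,0,0,0,255],[0,0,0,0,0,0,255]]

```text
clock: 6.63
position: [545.6, 273.6, 42.0]
ee_rot: [-0.0, 1.0, 0.0, 0.0]
contact_force: [-1.2, -1.0, 2.9]
gripper_width: 25.5
```

Emit:
drive_tool:
  moves:
    - [[0,0,-0.005,0,0,0,255],[0,0,-0.01,0,0,0,255],[0,0,-0.015,0,0,0,255],[0,0,-0.015,0,0,0,255],[0,0,-0.015,0,0,0,255],[0,0,-0.01,0,0,0,255],[0,0,0,0,0,0,255],[0,0,0,0,0,0,255]]

```text
clock: 7.3
position: [545.1, 273.4, 111.7]
ee_rot: [0.0, 1.0, 0.0, -0.0]
contact_force: [-0.5, -1.1, -3.6]
gripper_width: 25.2
```

```bash
python3 - <<'E'
from h import *
s=get_image("side"); t=get_image("top"); cv2.imwrite("pics/s3.png",s); cv2.imwrite("pics/t3.png",t); print(read_state()["position"],read_state()["contact_force"])
a=cv2.resize(s[90:220,200:320],None,fx=3.6,fy=3.6); b=cv2.resize(t[140:260,110:210],None,fx=3.4,fy=3.4)
can=np.zeros((468,800,3),np.uint8); can[:,:432]=a; can[:b.shape[0],440:440+b.shape[1]]=b; cv2.imwrite("pics/v3.png",can)
E
```

```text
[544.45373629 272.91034826 110.3104574 ] [-0.20724263 -0.84051684 -3.95017469]
```

View pics/v3.png

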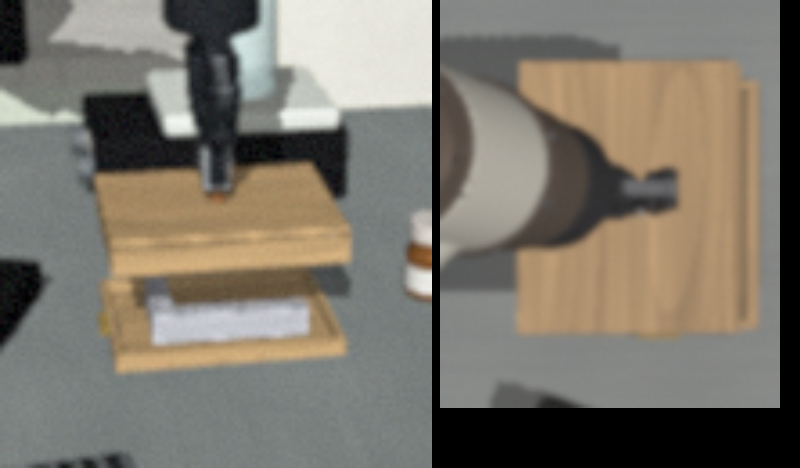

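The lid is off, level, and weighs about 3.9 N at the wrist. The square is visible in the case. Next I carry the lid to the middle of the bench.

Emit:
drive_tool:
  moves:
    - [[-0.004,-0.02,0,0,0,0,255],[-0.004,-0.035,0,0,0,0,255],[-0.004,-0.035,0,0,0,0,255],[-0.004,-0.035,0,0,0,0,255],[-0.004,-0.035,0,0,0,0,255],[-0.004,-0.035,0,0,0,0,255],[-0.004,-0.035,0,0,0,0,255],[-0.002,-0.028,0,0,0,0,255]]

```text
clock: 8.07
position: [574.5, 13.0, 110.3]
ee_rot: [0.001, 1.0, -0.0, -0.001]
contact_force: [0.8, -0.5, -2.6]
gripper_width: 25.7
```

Emit:
drive_tool:
  moves:
    - [[0,0,0,0,0,0,255],[0,0,0.02,0,0,0,255],[0,0,0.02,0,0,0,255],[0,0,0.015,0,0,0,255],[0,0,0.01,0,0,0,255],[0,0,0.005,0,0,0,255],[0,0,0,0,0,0,255],[0,0,0,0,0,0,255]]

```text
clock: 8.73
position: [575.7, 15.7, 41.6]
ee_rot: [-0.0, 1.0, -0.0, 0.0]
contact_force: [0.2, 1.1, -4.0]
gripper_width: 25.8
```

Emit:
drive_tool:
  moves:
    - [[0,0,0.004,0,0,0,255],[0,0,0.003,0,0,0,255],[0,0,0.002,0,0,0,255],[0,0,0,0,0,0,255]]

```text
clock: 9.07
position: [575.1, 15.5, 32.3]
ee_rot: [0.0, 1.0, -0.0, -0.0]
contact_force: [-0.5, 0.3, -4.1]
gripper_width: 25.6
```

Emit:
drive_tool:
  moves:
    - [[0,0,0.002,0,0,0,255],[0,0,0,0,0,0,255],[0,0,0,0,0,0,255]]

```text
clock: 9.32
position: [575.7, 15.6, 31.0]
ee_rot: [-0.0, 1.0, 0.0, 0.0]
contact_force: [0.3, 0.1, -1.5]
gripper_width: 25.9
```

Emit:
drive_tool:
  moves:
    - [[0,0,0.001,0,0,0,255],[0,0,0,0,0,0,0],[0,0,0,0,0,0,0],[0,0,0,0,0,0,0],[0,0,0,0,0,0,0],[0,0,0,0,0,0,0]]

```text
clock: 9.82
position: [575.5, 15.5, 29.5]
ee_rot: [0.0, 1.0, 0.0, 0.0]
contact_force: [-0.1, -0.3, -0.6]
gripper_width: 83.7
```

Emit:
drive_tool:
  moves:
    - [[0,0,-0.03,0,0,0,0],[0,0,-0.04,0,0,0,0],[0,0,-0.04,0,0,0,0],[0,0,-0.04,0,0,0,0],[0.04,0,0,0,0,0,0],[0.04,0,0,0,0,0,0],[0.04,0,0,0,0,0,0],[0,0,0,0,0,0,0]]

```text
clock: 10.48
position: [446.8, 13.9, 178.4]
ee_rot: [0.0, 1.0, 0.0, -0.003]
contact_force: [-0.2, 0.4, 0.2]
gripper_width: 85.6
```

```bash
python3 - <<'E'
from h import *
s=get_image("side"); t=get_image("top"); cv2.imwrite("pics/s4.png",s); cv2.imwrite("pics/t4.png",t); print(read_state()["position"],read_state()["contact_force"])
cv2.imwrite("pics/v4.png",cv2.resize(t[130:280,120:420],None,fx=2.66,fy=2.66,interpolation=cv2.INTER_CUBIC))
E
```

```text
[454.10286847  15.31038206 180.14849278] [-0.26772045  0.82791024  0.53925194]
```

View pics/v4.png

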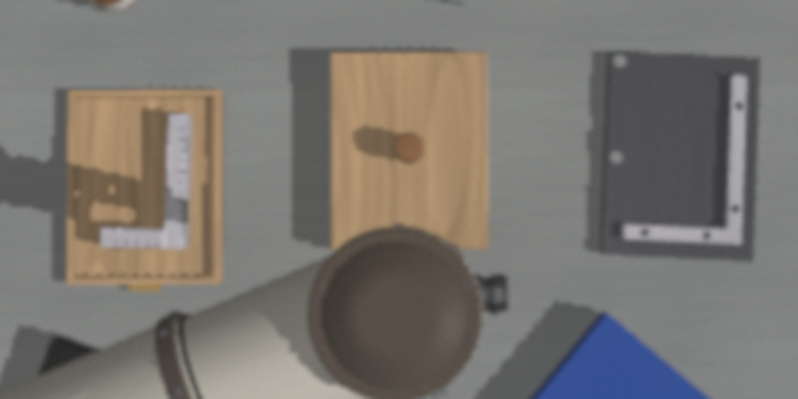

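The lid lies flat at the middle of the bench, knob up. The square lies in the case with its outer corner near (190,223), its long leg running up the image and its short leg to the left, so it is close to the jig's heading. I'll measure it by its inner top edges.

```bash
python3 - <<'E'
from h import *
t=cv2.imread("pics/t4.png"); S=t[...,2].astype(float)-t[...,0]  # R-B: wood high, alu ~0
print(S[195,174:200],S[208:228,170],S[166:182,187],S[219,150:170])
L=[];Sh=[];Lo=[]
for r in range(178,212):
    x,s=cross(S[r,174:200],14)
    if (s<0).any(): L.append((174+x[s<0][0],r))
    if (s>0).any(): Lo.append((174+x[s>0][-1],r))
for c in range(160,179):
    y,s=cross(S[208:221,c],14)
    if (s<0).any(): Sh.append((c,208+y[s<0][0]))
F=[fit(onz("top",np.array(p),z)) for p,z in((L,31),(Sh,31),(Lo,5),(Lo,31))]
for p,d in F: print(p.round(1),np.degrees(np.arctan2(d[1],d[0])).round(2))
k=np.linalg.solve(np.c_[F[0][1],-F[1][1]],F[1][0]-F[0][0]); ic=F[0][0]+k[0]*F[0][1]; print("inner corner",ic)
u=F[0][1]*np.sign(F[0][1][0]); v=np.array([-u[1],u[0]]); oc=ic-18*u-18*v
print("yaw",np.degrees(np.arctan2(u[1],u[0])),"outer",oc,"grip",oc+45*u+9*v)
print("far end",onz("top",[(187,172.5)],31),"short end",onz("top",[(157.8,219)],31))
# lid
h=cv2.cvtColor(t[145:225,235:310],cv2.COLOR_BGR2HSV); 
for c in blobs(h[...,1]>60,(235,145),500)[:1]: print("lid",rect("top",c,34))
E
```

```text
[41. 41. 41. 42. 40. 39. 38. 30. 11.  1. -3. -3. -2. -2. -2. -2.  2. 21.
 50. 62. 62. 61. 59. 52. 45. 46.] [42. 49. 53. 52. 47. 41. 33. 19.  6.  0. -2. -1. -2. -1. 11. 34. 53. 58.
 57. 57.] [56. 58. 60. 60. 60. 53. 27.  3. -2. -2. -2. -3. -3. -3. -3. -2.] [44. 42. 41. 40. 39. 38. 33. 15.  3. -2. -3. -2. -2. -2. -2. -3. -3. -3.
 -2. -2.]
[548.6 249.2] -0.78
[505.7 285.3] 86.65
[570.8 232.4] -2.25
[568.6 226.6] -2.25
inner corner [503.61047 249.8307 ]
yaw -0.77800155 outer [485.3677  232.07678] grip [530.4857  240.46494]
far end [[614.93753274 236.06813825]] short end [[496.6033792  311.30353598]]
lid [577.9  14.7 150.1 189.1  89.6]
```

Square: grip point at (530.5, 240.3), yaw about -2°. I turn the tool to the jig's yaw, -3.3°, then touch the square's top lightly with shut fingers to calibrate tip height.

Emit:
drive_tool:
  moves:
    - [[0,0,0,0,0,0.058,255],[-0.0091,0.0327,0,0,0,0,255],[-0.0091,0.0327,0,0,0,0,255],[-0.0091,0.0327,0,0,0,0,255],[-0.0091,0.0327,0,0,0,0,255],[-0.0091,0.0327,0,0,0,0,255],[-0.0091,0.0327,0,0,0,0,255],[-0.0091,0.0327,0,0,0,0,255]]

```text
clock: 11.25
position: [533.9, 242.6, 179.2]
ee_rot: [0.029, 1.0, 0.0, 0.0]
contact_force: [0.4, -0.2, 1.0]
gripper_width: 0.1
```

Emit:
drive_tool:
  moves:
    - [[0,0,0.03,0,0,0,255],[0,0,0.04,0,0,0,255],[0,0,0.035,0,0,0,255],[0,0,0.02,0,0,0,255],[0,0,0.01,0,0,0,255],[0,0,0,0,0,0,255],[0,0,0,0,0,0,255]]

```text
clock: 11.83
position: [533.5, 240.8, 44.8]
ee_rot: [0.029, 1.0, 0.0, 0.001]
contact_force: [0.5, -0.7, 0.1]
gripper_width: 0.4
```

Emit:
drive_tool:
  moves:
    - [[0.003,0,0.003,0,0,0,255],[0,0,0.003,0,0,0,255],[0,0,0,0,0,0,255]]

```text
clock: 12.08
position: [529.5, 240.8, 39.4]
ee_rot: [0.029, 1.0, 0.001, 0.001]
contact_force: [-0.4, -0.3, -0.4]
gripper_width: -0.2
```

Emit:
drive_tool:
  moves:
    - [[0,0,0.003,0,0,0,255],[0,0,0.003,0,0,0,255],[0,0,0,0,0,0,255]]

```text
clock: 12.33
position: [528.9, 240.3, 32.2]
ee_rot: [0.029, 1.0, -0.0, -0.0]
contact_force: [-0.8, -1.3, -0.5]
gripper_width: 0.1
```

Emit:
drive_tool:
  moves:
    - [[0,0,0.003,0,0,0,255],[0,0,0.003,0,0,0,255],[0,0,0,0,0,0,255]]

```text
clock: 12.58
position: [528.8, 240.2, 25.7]
ee_rot: [0.029, 1.0, -0.0, -0.001]
contact_force: [0.2, -1.0, 0.8]
gripper_width: 0.1
```

Below the nominal contact height (39) with no contact, as expected with the offset. I continue in small steps.

Emit:
drive_tool:
  moves:
    - [[0,0,0.002,0,0,0,255],[0,0,0.002,0,0,0,255],[0,0,0,0,0,0,255]]

```text
clock: 12.83
position: [529.0, 240.3, 22.0]
ee_rot: [0.029, 1.0, -0.0, -0.0]
contact_force: [0.9, -0.1, -0.7]
gripper_width: 0.4
```

Emit:
drive_tool:
  moves:
    - [[0,0,0.002,0,0,0,255],[0,0,0.002,0,0,0,255],[0,0,0,0,0,0,255]]

```text
clock: 13.08
position: [529.0, 240.3, 18.1]
ee_rot: [0.029, 1.0, -0.0, -0.0]
contact_force: [-2.1, 0.1, -0.0]
gripper_width: 0.2
```

Emit:
drive_tool:
  moves:
    - [[0,0,0.002,0,0,0,255],[0,0,0,0,0,0,255]]

```text
clock: 13.25
position: [529.1, 240.4, 16.2]
ee_rot: [0.029, 1.0, -0.0, -0.0]
contact_force: [-0.5, 0.8, -0.1]
gripper_width: 0.2
```

Emit:
drive_tool:
  moves:
    - [[0,0,0.002,0,0,0,255],[0,0,0,0,0,0,255]]

```text
clock: 13.42
position: [529.0, 240.4, 14.2]
ee_rot: [0.029, 1.0, -0.0, -0.0]
contact_force: [-0.1, -1.0, -0.5]
gripper_width: -0.0
```

Emit:
drive_tool:
  moves:
    - [[0,0,0.002,0,0,0,255],[0,0,0,0,0,0,255]]

```text
clock: 13.58
position: [529.4, 240.6, 13.3]
ee_rot: [0.029, 1.0, -0.0, 0.0]
contact_force: [-1.4, -1.4, 4.3]
gripper_width: 0.2
```

Contact comes at reading 13.5 with 4.3 N, so tip z is the reading plus 17.5 mm. I'll lift, part-open, descend to reading about -1.5 (tips about 12–13 mm over the square's underside), and grip.

Emit:
drive_tool:
  moves:
    - [[0,0,-0.015,0,0,0,100],[0,0,0,0,0,0,100],[0,0,0,0,0,0,100],[0,0,0,0,0,0,100],[0,0,0,0,0,0,100],[0,0,0.014,0,0,0,100],[0,0,0.014,0,0,0,100],[0,0,0,0,0,0,100]]

```text
clock: 14.25
position: [527.2, 239.0, -3.5]
ee_rot: [0.03, 1.0, -0.002, -0.003]
contact_force: [-0.8, -0.8, -0.0]
gripper_width: 52.1
```

Emit:
drive_tool:
  moves:
    - [[0,0,0,0,0,0,100],[0,0,0,0,0,0,255],[0,0,0,0,0,0,255],[0,0,0,0,0,0,255],[0,0,0,0,0,0,255],[0,0,0,0,0,0,255],[0,0,0,0,0,0,255],[0,0,0,0,0,0,255]]

```text
clock: 14.92
position: [529.9, 241.0, 0.5]
ee_rot: [0.029, 1.0, 0.001, 0.001]
contact_force: [-0.7, 0.2, 5.9]
gripper_width: 16.1
```

Gripped: 16.1 mm, and the knob also read about 2 mm low. Lifting.

Emit:
drive_tool:
  moves:
    - [[0,0,-0.004,0,0,0,255],[0,0,-0.01,0,0,0,255],[0,0,-0.02,0,0,0,255],[0,0,-0.03,0,0,0,255],[0,0,-0.03,0,0,0,255],[0,0,-0.02,0,0,0,255],[0,0,0,0,0,0,255],[0,0,0,0,0,0,255]]

```text
clock: 15.58
position: [529.1, 240.6, 114.4]
ee_rot: [0.029, 1.0, 0.001, 0.0]
contact_force: [-0.1, -0.4, -2.4]
gripper_width: 16.1
```

```bash
python3 - <<'E'
from h import *
s=get_image("side"); t=get_image("top"); cv2.imwrite("pics/s5.png",s); cv2.imwrite("pics/t5.png",t); st=read_state(); print(st["position"],st["contact_force"],st["wrist_torque"],st["gripper_width"])
a=cv2.resize(s[70:220,190:330],None,fx=3.2,fy=3.2); b=cv2.resize(t[140:260,110:210],None,fx=3.4,fy=3.4)
can=np.zeros((480,800,3),np.uint8); can[:,:448]=a; can[:b.shape[0],455:455+b.shape[1]]=b; cv2.imwrite("pics/v5.png",can)
E
```

```text
[527.86305309 239.61379116 111.96231181] [-1.46029734 -0.09149455 -2.2999993 ] [-0.08071483  0.08330694 -0.0164923 ] 16.33808545475289
```

View pics/v5.png

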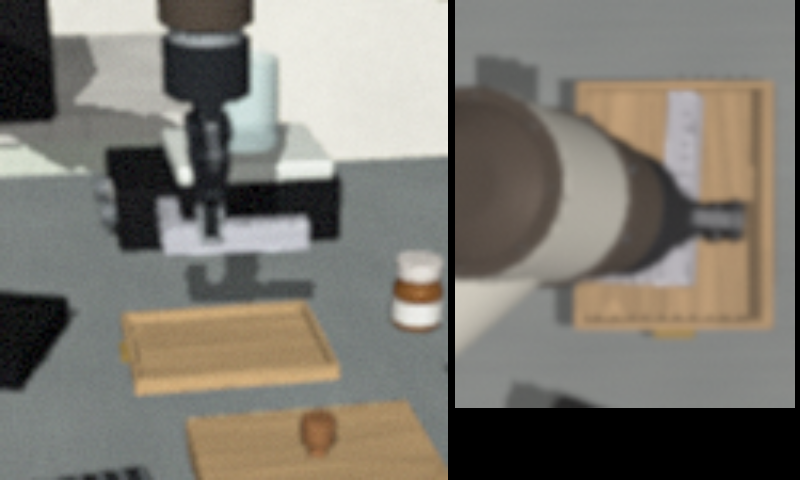

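The square is held level at 2.3 N and is clear of the case. I carry it over to the jig, 15 mm off both fences.

Emit:
drive_tool:
  moves:
    - [[-0.002,-0.017,0,0,0,0,255],[-0.0039,-0.034,0,0,0,0,255],[-0.0039,-0.034,0,0,0,0,255],[-0.0039,-0.034,0,0,0,0,255],[-0.0039,-0.034,0,0,0,0,255],[-0.0039,-0.034,0,0,0,0,255],[-0.0039,-0.034,0,0,0,0,255],[-0.0039,-0.034,0,0,0,0,255]]

```text
clock: 16.35
position: [542.0, -18.2, 111.8]
ee_rot: [0.029, 1.0, -0.0, -0.002]
contact_force: [0.4, 0.6, -1.9]
gripper_width: 15.9
```

Emit:
drive_tool:
  moves:
    - [[-0.0039,-0.034,0,0,0,0,255],[-0.0039,-0.034,0,0,0,0,255],[-0.0039,-0.034,0,0,0,0,255],[-0.0039,-0.034,0,0,0,0,255],[-0.0039,-0.034,0,0,0,0,255],[-0.0039,-0.034,0,0,0,0,255],[-0.0039,-0.034,0,0,0,0,255],[-0.002,-0.0156,0,0,0,0,255]]

```text
clock: 17.02
position: [556.3, -274.5, 111.2]
ee_rot: [0.031, 1.0, 0.0, -0.002]
contact_force: [0.8, 0.6, -3.0]
gripper_width: 16.1
```

Emit:
drive_tool:
  moves:
    - [[0,0,0,0,0,0,255],[0,0,0.02,0,0,0,255],[0,0,0.03,0,0,0,255],[0,0,0.02,0,0,0,255],[0,0,0.01,0,0,0,255],[0,0,0,0,0,0,255],[0,0,0,0,0,0,255]]

```text
clock: 17.6
position: [557.9, -270.5, 33.0]
ee_rot: [0.029, 1.0, -0.0, -0.001]
contact_force: [0.1, -0.0, -2.1]
gripper_width: 16.4
```

```bash
python3 - <<'E'
from h import *
s=get_image("side"); t=get_image("top"); cv2.imwrite("pics/s6.png",s); cv2.imwrite("pics/t6.png",t)
a=cv2.resize(s[200:340,240:390],None,fx=2.9,fy=2.9,interpolation=cv2.INTER_CUBIC); b=cv2.resize(t[140:240,325:415],None,fx=4,fy=4,interpolation=cv2.INTER_CUBIC)
can=np.zeros((410,800,3),np.uint8); can[:a.shape[0],:a.shape[1]]=a; can[:b.shape[0],438:438+b.shape[1]]=b; cv2.imwrite("pics/v6.png",can)
E
```

```text
(no output)
```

View pics/v6.png

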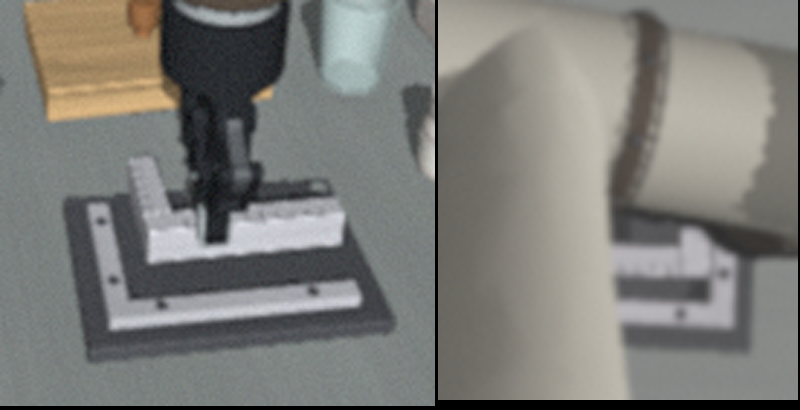

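The square is over the plate, clear of both fences and parallel to them. Lowering.

Emit:
drive_tool:
  moves:
    - [[0,0,0.01,0,0,0,255],[0,0,0.008,0,0,0,255],[0,0,0.004,0,0,0,255],[0,0,0,0,0,0,255],[0,0,0,0,0,0,255]]

```text
clock: 18.12
position: [557.9, -270.7, 11.1]
ee_rot: [0.029, 1.0, 0.0, -0.0]
contact_force: [-0.3, -0.5, -1.4]
gripper_width: 16.2
```

Emit:
drive_tool:
  moves:
    - [[0,0,0.002,0,0,0,255],[0,0,0,0,0,0,255],[0,0,0,0,0,0,255]]

```text
clock: 18.37
position: [558.2, -270.7, 9.6]
ee_rot: [0.029, 1.0, -0.0, 0.0]
contact_force: [0.2, 0.2, -3.1]
gripper_width: 15.9
```

Emit:
drive_tool:
  moves:
    - [[0,0,0.0015,0,0,0,255],[0,0,0,0,0,0,255],[0,0,0,0,0,0,255]]

```text
clock: 18.62
position: [558.1, -270.7, 8.0]
ee_rot: [0.029, 1.0, -0.0, -0.0]
contact_force: [1.1, -0.2, -2.4]
gripper_width: 16.6
```

Emit:
drive_tool:
  moves:
    - [[0,0,0.001,0,0,0,255],[0,0,0,0,0,0,255],[0,0,0,0,0,0,255]]

```text
clock: 18.87
position: [558.1, -270.6, 6.9]
ee_rot: [0.029, 1.0, 0.0, -0.0]
contact_force: [-0.3, 0.6, -2.2]
gripper_width: 16.5
```

Emit:
drive_tool:
  moves:
    - [[0,0,0.001,0,0,0,255],[0,0,0,0,0,0,255],[0,0,0,0,0,0,255]]

```text
clock: 19.12
position: [558.2, -270.7, 6.6]
ee_rot: [0.029, 1.0, -0.0, 0.0]
contact_force: [-1.0, 0.6, 2.4]
gripper_width: 16.4
```

Emit:
drive_tool:
  moves:
    - [[0,0,0.001,0,0,0,255],[0,0,0,0,0,0,255],[0,0,0,0,0,0,255]]

```text
clock: 19.37
position: [558.3, -270.7, 6.5]
ee_rot: [0.029, 1.0, -0.0, 0.0]
contact_force: [-3.9, 2.5, 7.4]
gripper_width: 16.1
```

The square is down on the plate with about 7 N of light press. I slide it towards the long fence (tool -y).

Emit:
drive_tool:
  moves:
    - [[0,-0.003,-0.0005,0,0,0,255],[0,-0.003,0,0,0,0,255],[0,-0.003,0,0,0,0,255],[0,-0.002,0,0,0,0,255],[0,0,0,0,0,0,255]]

```text
clock: 19.78
position: [558.8, -281.8, 6.6]
ee_rot: [0.029, 1.0, -0.0, 0.001]
contact_force: [-0.5, 2.1, 5.2]
gripper_width: 16.0
```

Emit:
drive_tool:
  moves:
    - [[0,-0.001,0,0,0,0,255],[0,-0.001,0,0,0,0,255],[0,0,0,0,0,0,255]]

```text
clock: 20.03
position: [558.7, -283.6, 6.5]
ee_rot: [0.029, 1.0, -0.0, 0.001]
contact_force: [-0.4, 4.5, 6.7]
gripper_width: 16.0
```

Emit:
drive_tool:
  moves:
    - [[0,-0.001,0,0,0,0,255],[0,-0.001,0,0,0,0,255],[0,0,0,0,0,0,255]]

```text
clock: 20.28
position: [558.7, -285.0, 6.6]
ee_rot: [0.029, 1.0, 0.0, 0.001]
contact_force: [1.0, 6.2, 7.0]
gripper_width: 16.6
```

Emit:
drive_tool:
  moves:
    - [[0,-0.001,0,0,0,0,255],[0,0,0,0,0,0,255],[0,0,0,0,0,0,255]]

```text
clock: 20.53
position: [558.7, -285.2, 6.6]
ee_rot: [0.029, 1.0, 0.001, 0.001]
contact_force: [-0.3, 9.4, 6.6]
gripper_width: 16.0
```

Emit:
drive_tool:
  moves:
    - [[0,-0.001,0,0,0,0,255],[0,0,0,0,0,0,255],[0,0,0,0,0,0,255]]

```text
clock: 20.78
position: [558.7, -285.3, 6.6]
ee_rot: [0.029, 1.0, 0.001, 0.001]
contact_force: [-0.1, 12.5, 8.1]
gripper_width: 16.2
```

Emit:
drive_tool:
  moves:
    - [[0,-0.001,0,0,0,0,255],[0,0,0,0,0,0,255],[0,0,0,0,0,0,255]]

```text
clock: 21.03
position: [558.7, -285.4, 6.6]
ee_rot: [0.03, 1.0, 0.002, 0.001]
contact_force: [0.7, 15.5, 8.8]
gripper_width: 16.8
```

Touching the long fence at y = -285.1. I ease off a little and slide towards the short fence (tool +x).

Emit:
drive_tool:
  moves:
    - [[0,0.002,0,0,0,0,255],[0.003,0,0,0,0,0,255],[0.003,0,0,0,0,0,255],[0.003,0,0,0,0,0,255],[0.003,0,0,0,0,0,255],[0,0,0,0,0,0,255]]

```text
clock: 21.53
position: [550.7, -284.8, 6.9]
ee_rot: [0.029, 1.0, -0.0, 0.006]
contact_force: [6.9, 8.7, 1.3]
gripper_width: 16.6
```

Emit:
drive_tool:
  moves:
    - [[0.0015,0,0,0,0,0,255],[0.0015,0,0,0,0,0,255],[0,0,0,0,0,0,255]]

```text
clock: 21.78
position: [548.4, -284.7, 7.0]
ee_rot: [0.029, 1.0, -0.0, 0.006]
contact_force: [7.8, 8.9, 1.5]
gripper_width: 16.1
```

Emit:
drive_tool:
  moves:
    - [[0.0015,0,0,0,0,0,255],[0.001,0,0,0,0,0,255],[0,0,0,0,0,0,255]]

```text
clock: 22.03
position: [546.1, -284.6, 7.0]
ee_rot: [0.029, 1.0, -0.0, 0.007]
contact_force: [8.8, 8.6, 1.3]
gripper_width: 16.1
```

Emit:
drive_tool:
  moves:
    - [[0.0015,0,0,0,0,0,255],[0.001,0,0,0,0,0,255],[0,0,0,0,0,0,255]]

```text
clock: 22.28
position: [543.6, -284.4, 7.0]
ee_rot: [0.029, 1.0, -0.0, 0.007]
contact_force: [8.7, 9.3, 1.3]
gripper_width: 16.4
```

Emit:
drive_tool:
  moves:
    - [[0.001,0,0,0,0,0,255],[0.001,0,0,0,0,0,255],[0,0,0,0,0,0,255]]

```text
clock: 22.53
position: [543.2, -284.5, 7.3]
ee_rot: [0.029, 1.0, -0.001, 0.008]
contact_force: [10.9, 9.3, -0.4]
gripper_width: 16.4
```

Emit:
drive_tool:
  moves:
    - [[0.001,0,0,0,0,0,255],[0.001,0,0,0,0,0,255],[0,0,0,0,0,0,255]]

```text
clock: 22.78
position: [543.0, -284.6, 7.5]
ee_rot: [0.029, 1.0, -0.001, 0.01]
contact_force: [12.5, 8.8, -2.6]
gripper_width: 16.3
```

The short fence is touched at x ≈ 543.3. However, the tool has pitched about 0.02 rad, with the far end of the square slightly raised and Fz negative. I'll turn back about tool y and press down again.

Emit:
drive_tool:
  moves:
    - [[0,0,0.001,0,0.012,0,255],[0,0,0.001,0,0.01,0,255],[0,0,0,0,0,0,255],[0,0,0,0,0,0,255]]

```text
clock: 23.12
position: [542.7, -284.6, 6.6]
ee_rot: [0.029, 1.0, -0.001, -0.001]
contact_force: [11.5, 10.9, 4.8]
gripper_width: 16.3
```

```bash
python3 - <<'E'
from h import *
st=read_state(); print(st["position"].round(2),st["contact_force"].round(1),st["wrist_torque"].round(2),(R.from_quat(st["ee_rot"]).as_matrix()).round(4).tolist())
E
```

```text
[ 542.69 -284.59    6.55] [11.5 10.9  4.8] [ 3.13 -3.23 -0.6 ] [[-0.9983, 0.0582, -0.0026], [0.0582, 0.9983, -0.0013], [0.0025, -0.0015, -1.0]]
```

Flat again: pitch is 0.15°, and z is back to the plate-contact value of 6.55. Next I press firmer into both fences so the square self-aligns, then check that yaw is locked.

Emit:
drive_tool:
  moves:
    - [[0.001,-0.001,0.0005,0,0.003,0,255],[0.001,-0.001,0.0005,0,0.003,0,255],[0.001,-0.001,0,0,0.002,0,255],[0,0,0,0,0,0,255],[0,0,0,0,0,0,255],[0,0,0,0,0,0,255]]

```text
clock: 23.62
position: [542.6, -284.7, 6.6]
ee_rot: [0.029, 1.0, 0.0, -0.002]
contact_force: [15.1, 22.4, 9.2]
gripper_width: 16.3
```

```bash
cat > st.py <<'E'
from h import *
st=read_state(); M=R.from_quat(st["ee_rot"]).as_matrix(); u=-M[:,0]
print(st["position"].round(2),"F",st["contact_force"].round(1),"T",st["wrist_torque"].round(2),"yaw",np.degrees(np.arctan2(u[1],u[0])).round(2),"toolz",M[:,2].round(4),st["gripper_width"].round(1),st["clock"])
E
python3 st.py
```

```text
Traceback (most recent call last):
  File "st.py", line 3, in <module>
    print(st["position"].round(2),"F",st["contact_force"].round(1),"T",st["wrist_torque"].round(2),"yaw",np.degrees(np.arctan2(u[1],u[0])).round(2),"toolz",M[:,2].round(4),st["gripper_width"].round(1),st["clock"])
                                                                                                                                                                            ^^^^^^^^^^^^^^^^^^^^^^^^^
AttributeError: 'float' object has no attribute 'round'
```

Next, a yaw probe: a commanded ±0.01 rad turn, reading the response.

```bash
sed -i 's/st\["gripper_width"\].round(1)/st["gripper_width"]/' st.py; python3 st.py
```

```text
[ 542.58 -284.75    6.56] F [15.1 22.4  9.2] T [ 6.74 -4.49 -0.66] yaw -3.31 toolz [-4.5e-03  7.0e-04 -1.0e+00] 16.270145481066663 23.6167
```

Emit:
drive_tool:
  moves:
    - [[0,0,0,0,0,0.01,255],[0,0,0,0,0,0,255],[0,0,0,0,0,0,255],[0,0,0,0,0,0,255]]

```text
clock: 23.95
position: [542.6, -284.8, 6.6]
ee_rot: [0.033, 0.999, 0.0, -0.002]
contact_force: [15.0, 22.9, 8.3]
gripper_width: 16.1
```

```bash
python3 st.py
```

```text
[ 542.57 -284.77    6.58] F [15.  22.9  8.3] T [ 6.74 -4.51 -0.35] yaw -3.78 toolz [-4.8e-03  4.0e-04 -1.0e+00] 16.122829768229327 23.95
```

Emit:
drive_tool:
  moves:
    - [[0,0,0,0,0,-0.02,255],[0,0,0,0,0,0,255],[0,0,0,0,0,0,255],[0,0,0,0,0,0,255]]

```text
clock: 24.28
position: [542.6, -284.7, 6.6]
ee_rot: [0.025, 1.0, 0.0, -0.002]
contact_force: [15.7, 22.4, 9.1]
gripper_width: 16.5
```

```bash
python3 st.py
```

```text
[ 542.58 -284.75    6.57] F [15.7 22.4  9.1] T [ 6.68 -4.51 -0.97] yaw -2.82 toolz [-0.0043  0.001  -1.    ] 16.521050245711628 24.2833
```

Over ±0.5° of tool yaw the position did not move and the torque changed linearly on both sides, so the square is held flush and only the pads twist. I return the yaw, shift some press from y to x, and take a final look.

Emit:
drive_tool:
  moves:
    - [[0.001,0.001,0,0,0.003,0.009,255],[0.001,0.001,0,0,0.002,0,255],[0,0,0,0,0,0,255],[0,0,0,0,0,0,255],[0,0,0,0,0,0,255],[0,0,0,0,0,0,255]]

```text
clock: 24.78
position: [542.6, -284.7, 6.6]
ee_rot: [0.028, 1.0, -0.001, -0.003]
contact_force: [18.2, 14.4, 3.9]
gripper_width: 16.1
```

```bash
python3 st.py; python3 - <<'E'
from h import *
s=get_image("side"); t=get_image("top"); cv2.imwrite("pics/s7.png",s); cv2.imwrite("pics/t7.png",t)
a=cv2.resize(s[225:325,255:385],None,fx=4.2,fy=4.2,interpolation=cv2.INTER_CUBIC); b=cv2.resize(s,None,fx=.44,fy=.44)
can=np.zeros((420,800,3),np.uint8); can[:a.shape[0],:a.shape[1]]=a; can[:b.shape[0],550:550+b.shape[1]]=b; c=cv2.resize(t,None,fx=.44,fy=.44); can[200:200+c.shape[0],550:550+c.shape[1]]=c; cv2.imwrite("pics/v7.png",can)
E
```

```text
[ 542.58 -284.7     6.6 ] F [18.2 14.4  3.9] T [ 4.53 -5.32 -0.71] yaw -3.24 toolz [-0.0052 -0.0018 -1.    ] 16.06108003923036 24.7833
```

View pics/v7.png

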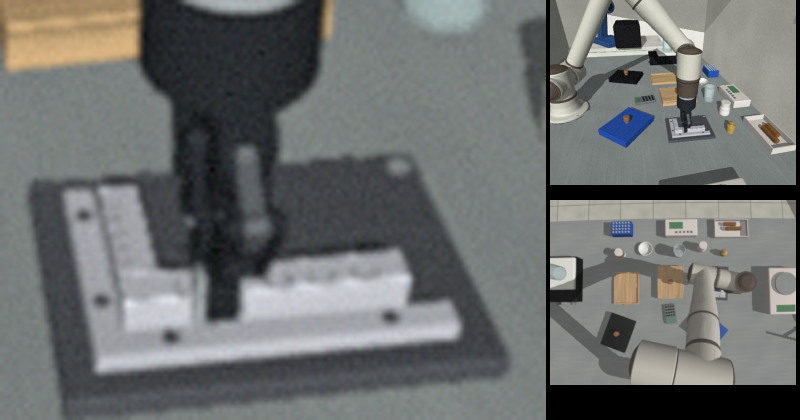

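The square lies along both fences with no visible gap, and everything else stands where it was. One small trim of pitch and down-press, then I hand in.

Emit:
drive_tool:
  moves:
    - [[0,0,0.0005,0,-0.004,0,255],[0,0,0,0,0,0,255],[0,0,0,0,0,0,255],[0,0,0,0,0,0,255],[0,0,0,0,0,0,255],[0,0,0,0,0,0,255]]

```text
clock: 25.38
position: [542.7, -284.7, 6.5]
ee_rot: [0.028, 1.0, -0.001, -0.001]
contact_force: [17.1, 15.5, 5.9]
gripper_width: 16.3
```

```bash
python3 st.py
```

```text
[ 542.67 -284.69    6.55] F [17.1 15.5  5.9] T [ 4.73 -5.15 -0.74] yaw -3.23 toolz [-0.0011 -0.0022 -1.    ] 16.335556641493685 25.3833
```

```bash
python3 -c "
from bench import *
print(job_done())"; python3 st.py
```

```text
the job is handed in; nothing more can be done
None
the job is handed in; nothing more can be done
```

I handed the job in at about 25.4 s on the robot's clock. The wooden lid lies flat and right way up mid-bench, at about (578, 15). The square sits in the jig's fence corner, still gripped and pressed.

**Last checks:**
- **Press:** the wrist read 17 N against the short fence, 15.5 N against the long fence and 6 N downward.
- **Attitude:** tool tilt was under 0.15°. Tool yaw was -3.2°, against a fence yaw of -3.3° measured in the image.
- **Seating:** turning the tool ±0.5° did not move the square, and the torque changed evenly both ways, so I take it as flush on both fences. The final picture shows no gap, but it could not resolve one under about 1 mm.
- **Other items:** in the last pictures everything else looked unmoved. I judged that by eye and did not measure it.

**What went wrong or disagreed:**
- **First grip missed:** the fingers closed above the knob. The fingertips really sat about 25 mm higher than the TCP reading and the stated tool dimensions implied. I corrected this with a light touch on the square's top.
- **Gripper width:** it read about 2 mm low on both parts.
- **Square tipped briefly:** on first touching the short fence, the square pitched about 1°. I turned it back and pressed it flat.

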